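# Unstack the check weights onto their seats

### The job

Take the stack of check weights apart and stand each weight upright in the round seat made for its size: the biggest disc in the biggest seat, and so on down to the knob weight in the smallest. Each must end flat on the floor of its seat, inside the rim. Set the weights down without dropping or tipping them, and leave the beaker and the jar where they are.

Things in the scene. Friction and masses are not known exactly. Their poses are not given: they have to be found in the camera images.
- knob_weight: Brass knob weight, 24 mm in diameter, 37 mm tall, about 100 g: a round body with a narrower neck and a small round knob on top. The straight part of the body reaches 20 mm above its underside: grip it there. At the start it stands on top of the stack, on the small disc. Origin: centre of its underside; z up.
- disc_small: Smallest disc of the stacked weights: a plain flat stainless steel disc, 36 mm in diameter and 24 mm thick, about 130 g, with a fine groove round its side. Origin: centre of its underside; z up its axis (round, so its yaw does not matter). At the start it is under the knob weight and on the medium disc, its underside 48 mm above the worktop.
- disc_medium: Middle disc of the stacked weights: a plain flat stainless steel disc, 49 mm in diameter and 24 mm thick, about 250 g, with a fine groove round its side. Origin: centre of its underside; z up its axis (round, so its yaw does not matter). At the start it is between the small and the large disc, its underside 24 mm above the worktop.
- disc_large: Largest disc of the stacked weights: a plain flat stainless steel disc, 64 mm in diameter and 24 mm thick, about 500 g, with a fine groove round its side. Origin: centre of its underside; z up its axis (round, so its yaw does not matter). At the start it is the bottom of the stack and stands on the worktop. The weights of the stack are centred on one another to within a few mm.
- seat_knob: Round seat for the knob weight, the smallest of the four seats: a low white plastic saucer with a grey floor, fixed to the worktop, inside diameter 40 mm, outside 48 mm. The floor is 3 mm and the top of the rim 6 mm above the worktop (lip 3 mm high). Origin: centre of its underside, on the worktop.
- seat_small: Round seat for the small disc, the second smallest of the four seats: a low white plastic saucer with a grey floor, fixed to the worktop, inside diameter 52 mm, outside 60 mm. The floor is 3 mm and the top of the rim 6 mm above the worktop (lip 3 mm high). Origin: centre of its underside, on the worktop.
- seat_medium: Round seat for the medium disc, the second largest of the four seats: a low white plastic saucer with a grey floor, fixed to the worktop, inside diameter 65 mm, outside 73 mm. The floor is 3 mm and the top of the rim 6 mm above the worktop (lip 3 mm high). Origin: centre of its underside, on the worktop.
- seat_large: Round seat for the large disc, the largest of the four seats: a low white plastic saucer with a grey floor, fixed to the worktop, inside diameter 80 mm, outside 88 mm. The floor is 3 mm and the top of the rim 6 mm above the worktop (lip 3 mm high). Origin: centre of its underside, on the worktop.
- beaker: Bystander: an empty clear glass beaker, 54 mm across, 68 mm tall, loose. Leave it alone. Origin: centre of its underside.
- jar: Bystander: a white sample jar with a red screw lid, 49 mm across, 57 mm tall, loose. Leave it alone. Origin: centre of its underside.
Mind the look-alikes: they are no part of the job. Leave any black, purple or yellow look-alike of the disc_large alone.

How it is judged:
By the outcome, as a careful person would: the job done as asked, in the order asked, and still so for the second after the job is handed in, with the robot touching nothing.
It also fails if it takes over 128 s, if anything falls off the work surface, if the arm or the gripper's body presses on something with over 40 N, if the wrist force passes 120 N, or if a joint passes its speed limit or range.

### The arm

A 7-joint arm with a two-finger parallel gripper is mounted at the origin on a cart in front of the work surface, level with it; the furniture and walls round the work are solid. World frame = base frame: x ahead of the robot, y to its left, z up, the work surface at z = 0. Lengths are in m, angles in rad, forces in N, time in s.
With the tool pointing down it reaches from about 0.4 to 0.85 m from the base axis. Payload 10.4 kg.
Tool frame: the origin (TCP) lies at the very end of the fingers, on their centre line; the grasp point (between the pads) lies manip.hold_point_z behind it (manip.hold_point_z is the distance from the TCP to the grasp point, in m); z points along the fingers, y is the direction in which the jaws open and shut (so a half turn about z gives the same grasp; the last joint's range is limited). The gripper opens to 85 mm and grips with 20 to 120 N. Pads are 22 mm wide; open, the fingers measure 114 mm over their backs; the gripper's body (76 mm by 85 mm) begins 54 mm behind the grasp point. The pads swing forward as they close: fully open they stand 13 mm farther back than shut.
Start: joints at [1.125, 0.332, -0.065, 1.46, 0.022, 1.35, -0.088], TCP at [0.256, -0.57, 0.231] pointing down, gripper open.
Joint ranges: [-2.6, 2.6], [-0.5, 2.12], [-1.47, 1.34], [0.16, 2.42], [-1.27, 4.41], [0.06, 2.06], [-2.6, 2.6]. Speed limits (rad/s): [2.22, 2.22, 2.79, 2.79, 3.14, 3.14, 3.14].

### API

Orientations are given as a unit quaternion [x, y, z, w].
In Python, from workcell import manip gives the robot as it stands.
- The arm moves only by the tool jog_arm, never from a script. Its arguments are lists of equal length, an entry for each row: "translation": the shift along the world's x, y, z in mm, a list of three; "turn": the turn about the world's z in degrees. In form: {"translation": [[x, y, z], ...], "turn": [turn, ...]}. A call has 1 to 12 rows; each row is the pose to reach, as a shift and turn from the pose measured when the call began; what a row does not reach only later rows make up. A row lasts 1/12 s, in which the tool goes at most 41.7 mm and 7.16 degrees, less where a joint would pass 70% of its speed; a pose out of reach is approached as far as the arm can. A call with a gripper value outside its range is refused whole. "grip" is the finger opening in mm, from 0 to 85.4, set as the call begins (left out, the last holds). The fingers move at their own pace and stop on an object; "grip_force" is the grip in N (left out, the last holds). Time passes only in rows, so rows that repeat a pose let the fingers close. It gives the time, the measured TCP pose, the force and the opening at its end, in the units of the state.
- manip.get_obs(): the state, without advancing time (a new reading comes with each control period).
- manip.camera(name): name is "scene" or "side" or "wrist"; returns a dict with "frame" (420x560x3 uint8, red, green, blue), "mtx" (3x3 intrinsics, pixels), "pose" (4x4, takes a point from camera to world coordinates). Camera axes: x right, y down, z forward; pixel columns grow to the right and rows downward; lengths in m; the calibration is good to about 2 mm. A picture is of the moment at which its call begins. There is no depth.
- manip.hand_in(): hands the job in, once; it reports no verdict.
Trained networks look in a picture, given as the dict that the camera call returned (one of the last four; its "shot" number tells which), for a name from the list of things; names that differ only in an ending like _2 or _b are one class to them, and where a whole thing is asked for, a point or a joint stands for the part that bears it (a point fixed in the world has none). Each returns a list of dicts, best first, with "confidence" (0 to 1); they miss things now and then, are a little off and sometimes report something else, mostly with a low value. They report only what shows in the picture. A call takes as long as a camera call. They do not tell look-alikes from the thing itself.
- manip.outline_of(picture, label): "mask" (420x560 bool, what is visible of it) and "extent" ([left, top, right, bottom] in pixels, round what is visible of it).
- manip.pinpoint(picture, label): "at" ([column, row] in pixels: a listed point, or the origin of a listed thing).
The state is a dict: "clock": time; "joint_pos": joint angles; "joint_velocities": joint speeds; "tau": joint torques, N m; "position": TCP position; "ee_rot": TCP orientation; "ft_force": force on the tool from outside, world axes, zero at the start; "torque": the same for the moment, N m; "grip_width": opening from 0.0 (shut) to 1.0 (fully open).
Only numpy, scipy, OpenCV 4.12 (cv2) and the standard library are available. Lean on these libraries where they do the work, as an engineer would, in place of code of your own. Each camera call takes 0.05 s, during which the arm holds its last target. There are 200 camera calls.

## Working session

There is one attempt and no reset: what is moved stays moved. The work goes in short steps, Python scripts to look and compute and a tool call to move; the robot and the scene stay as the last step left them, time stands still between calls to the robot, and variables do not carry over. Pictures are saved under pics/ and viewed, about 12 in all and at most 16, crops included, and the job is handed in when it is done.

Besides the shell and the picture viewer there is one more tool, called as a command line: name --pt "numbers of a row" for each row, then --argument value for the rest. jog_arm: Moves the arm, as the interface text tells. Its arguments: {"type":"object","properties":{"translation":{"type":"array"},"turn":{"type":"array"},"grip":{"type":"number"},"grip_force":{"type":"number"}},"required":["translation","turn"]}

```bash
ls; mkdir -p pics; cat > h.py <<'E'
import numpy as np, cv2
from workcell import manip
def ray(p,uv,z):
    K,T=np.array(p["mtx"]),np.array(p["pose"])
    d=T[:3,:3]@np.linalg.solve(K,[uv[0],uv[1],1.0]); o=T[:3,3]
    return o+d*(z-o[2])/d[2]
def save(p,n): cv2.imwrite(f"pics/{n}.png",p["frame"][:,:,::-1])
E
python3 - <<'E'
from h import *
print(manip.hold_point_z); o=manip.get_obs(); print({k:np.round(v,3) for k,v in o.items()})
Z=dict(knob_weight=.072,disc_small=.048,disc_medium=.024,disc_large=0,seat_knob=0,seat_small=0,seat_medium=0,seat_large=0,beaker=0,jar=0)
for c in ("scene","side"):
    p=manip.camera(c); save(p,c)
    for n,z in Z.items():
        print(c,n,[(np.round(d["at"]).tolist(),round(d["confidence"],2),np.round(ray(p,d["at"],z)[:2],3).tolist()) for d in manip.pinpoint(p,n)][:4])
E
```

```text
pics
0.0187
{'clock': np.float64(0.0), 'joint_pos': array([ 1.125,  0.333, -0.065,  1.461,  0.022,  1.35 , -0.088]), 'joint_velocities': array([ 0.   , -0.002,  0.001, -0.001,  0.   ,  0.   ,  0.002]), 'tau': array([-1.0000e-03, -6.2544e+01,  4.8000e-02, -3.9161e+01,  1.6000e-02,
        1.0000e-02, -0.0000e+00]), 'position': array([ 0.256, -0.57 ,  0.231]), 'ee_rot': array([ 0.978,  0.21 , -0.   , -0.001]), 'ft_force': array([0.751, 0.453, 0.185]), 'torque': array([-0.022, -0.022, -0.021]), 'grip_width': np.float64(1.001)}
scene knob_weight [([317.0, 225.0], 0.66, [0.384, -0.083]), ([294.0, 176.0], 0.52, [0.628, -0.143])]
scene disc_small [([294.0, 183.0], 0.48, [0.624, -0.142])]
scene disc_medium [([293.0, 188.0], 0.43, [0.633, -0.143])]
scene disc_large [([261.0, 202.0], 0.83, [0.643, -0.034]), ([354.0, 189.0], 0.7, [0.57, -0.335]), ([347.0, 247.0], 0.68, [0.338, -0.156]), ([324.0, 176.0], 0.6, [0.681, -0.286])]
scene seat_knob [([172.0, 220.0], 0.52, [0.681, 0.243])]
scene seat_small [([177.0, 250.0], 0.59, [0.54, 0.27])]
scene seat_medium [([175.0, 250.0], 0.75, [0.541, 0.278]),
[... 389 characters left out ...]
, 226.0], 0.45, [0.636, -0.143])]
side disc_small [([342.0, 234.0], 0.58, [0.63, -0.147])]
side disc_medium [([342.0, 240.0], 0.49, [0.631, -0.15])]
side disc_large [([343.0, 241.0], 0.8, [0.642, -0.144]), ([375.0, 280.0], 0.79, [0.666, -0.263]), ([222.0, 290.0], 0.74, [0.325, -0.16]), ([354.0, 319.0], 0.71, [0.577, -0.333])]
side seat_knob [([323.0, 175.0], 0.58, [0.679, 0.064])]
side seat_small [([249.0, 131.0], 0.63, [0.547, 0.284])]
side seat_medium [([297.0, 324.0], 0.94, [0.454, -0.298]), ([342.0, 244.0], 0.65, [0.636, -0.148])]
side seat_large [([270.0, 258.0], 0.61, [0.457, -0.122])]
side beaker [([300.0, 129.0], 0.6, [0.687, 0.24])]
side jar [([397.0, 323.0], 0.95, [0.663, -0.374])]
```

```bash
python3 - <<'E'
import cv2
a=cv2.imread("pics/scene.png");b=cv2.imread("pics/side.png")
cv2.imwrite("pics/s2.png",cv2.resize(a[120:300,120:420],(800,480),interpolation=cv2.INTER_CUBIC))
cv2.imwrite("pics/b2.png",cv2.resize(b[80:360,180:460],(600,600),interpolation=cv2.INTER_CUBIC))
E
```

```text
(no output)
```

View pics/s2.png

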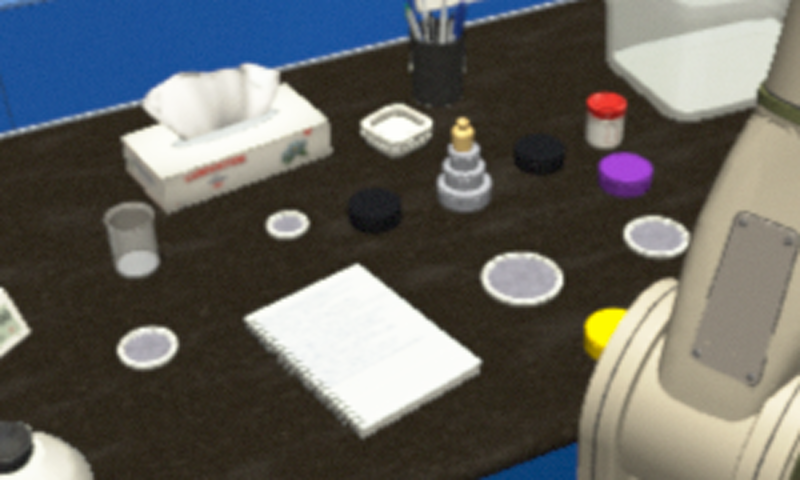

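View pics/b2.png

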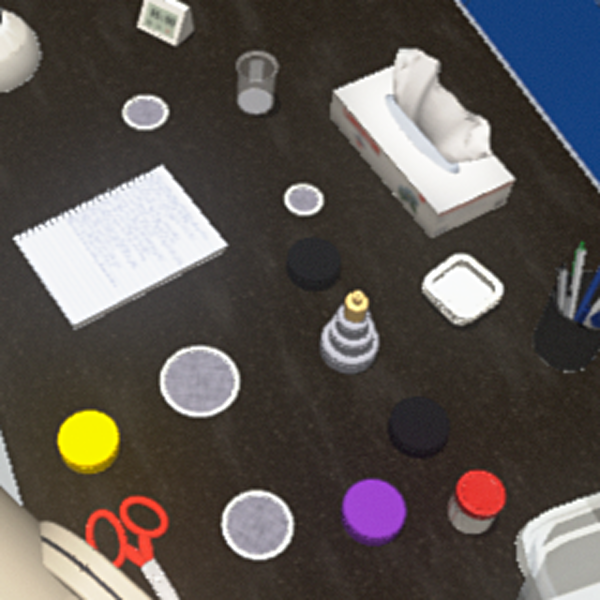

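The scene is clear. In the crop of the scene view the stack is at (463,165), the seats at (288,224), (148,347), (655,236) and (522,277), with the look-alike discs around them. The large seat is next to the notebook, and the networks' names for the seats need sorting by size. I'll go above the stack.

jog_arm --pt "377 425 40" --pt "377 425 40" --pt "377 425 40" --pt "377 425 40" --pt "377 425 40" --pt "377 425 40" --pt "377 425 40" --pt "377 425 40" --pt "377 425 40" --pt "377 425 40" --pt "377 425 40" --pt "377 425 40" --turn '[66,66,66,66,66,66,66,66,66,66,66,66]'

```text
clock: 2.1
position: [0.5885, -0.1954, 0.2668]
ee_rot: [0.706, 0.708, 0.0, 0.0]
ft_force: [0.9, 0.9, -0.2]
grip_width: 1.0
```

```bash
cat >> h.py <<'E'
Z=dict(knob_weight=.072,disc_small=.048,disc_medium=.024,disc_large=0,seat_knob=0,seat_small=0,seat_medium=0,seat_large=0)
def pins(p,names,zz=Z):
    for n in names: print(n,[(np.round(d["at"]).tolist(),round(d["confidence"],2),np.round(ray(p,d["at"],zz[n]),4)[:2].tolist()) for d in manip.pinpoint(p,n)][:4])
def discs(p,label,r,ztop):
    """centre of a round thing from its mask: min enclosing circle of mask points projected at height ztop"""
    for d in manip.outline_of(p,label):
        c=max(cv2.findContours(d["mask"].astype(np.uint8),0,1)[0],key=len)[:,0]
        q=np.array([ray(p,u,ztop)[:2] for u in c],np.float32)
        (x,y),R=cv2.minEnclosingCircle(q*1000); print(label,round(d["confidence"],2),d["extent"],"c",round(x,1),round(y,1),"R",round(R,1))
E
python3 - <<'E'
from h import *
o=manip.get_obs(); print(o["clock"],o["position"],o["ee_rot"])
p=manip.camera("wrist"); save(p,"w1"); print(np.round(p["pose"],3))
pins(p,Z)
p=manip.camera("scene");save(p,"sc2")
for n in Z: 
    if "seat" in n: discs(p,n,0,.006)
p=manip.camera("side")
for n in Z: 
    if "seat" in n: discs(p,n,0,.006)
E
```

```text
2.1 [ 0.58845053 -0.19537175  0.26683098] [7.05853098e-01 7.08358193e-01 9.83204974e-05 2.54538627e-04]
[[ 1.     0.004 -0.     0.589]
 [ 0.004 -0.954 -0.3   -0.119]
 [-0.001  0.3   -0.954  0.409]
 [ 0.     0.     0.     1.   ]]
knob_weight [([322.0, 139.0], 0.93, [0.6311, -0.1424])]
disc_small [([322.0, 138.0], 0.91, [0.6343, -0.1431])]
disc_medium [([322.0, 141.0], 0.98, [0.6372, -0.1475])]
disc_large [([273.0, 264.0], 0.93, [0.572, -0.3363]), ([319.0, 140.0], 0.78, [0.6355, -0.1478]), ([329.0, 42.0], 0.71, [0.6431, -0.0305]), ([335.0, 223.0], 0.71, [0.6635, -0.2679])]
seat_knob [([324.0, 142.0], 0.61, [0.6432, -0.1508])]
seat_small []
seat_medium [([199.0, 244.0], 0.92, [0.4596, -0.3023])]
seat_large [([190.0, 124.0], 0.77, [0.463, -0.1283]), ([315.0, 140.0], 0.57, [0.6302, -0.1477]), ([199.0, 247.0], 0.25, [0.4603, -0.3067])]
seat_small 0.7 [166.6, 240.4, 188.1, 258.0] c 536.9 277.9 R 31.1
seat_medium 0.8 [355.5, 198.5, 373.0, 220.7] c 457.7 -301.7 R 39.9
seat_large 0.62 [301.2, 218.1, 330.0, 235.4] c 460.8 -126.7 R 45.9
seat_knob 0.62 [310.8, 168.7, 329.8, 177.4] c 675.6 74.0 R 22.0
seat_small 0.72 [253.2, 241.5, 288.7, 276.2] c 461.9 -126.7 R 43.8
seat_small 0.66 [278.6, 309.0, 313.1, 340.5] c 460.2 -303.5 R 37.9
seat_medium 0.62 [281.7, 310.0, 317.0, 340.8] c 459.1 -302.4 R 37.8
seat_large 0.84 [255.4, 242.3, 290.3, 274.2] c 462.0 -127.2 R 44.8
seat_large 0.55 [333.7, 229.5, 356.3, 246.5] c 642.7 -133.6 R 27.6
```

View pics/w1.png

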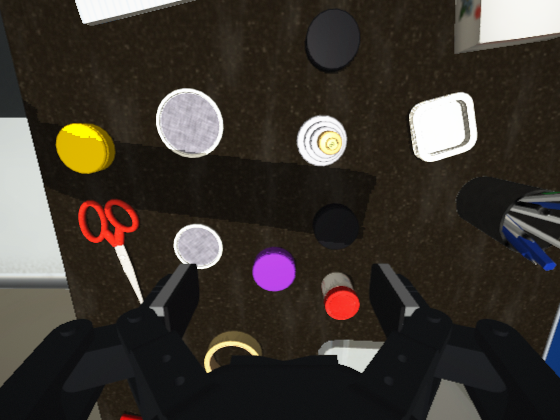

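The wrist view shows the stack at pixel (322,139), the large seat at (190,123) and the medium seat at (198,246). These agree with the scene and side fixes. I'll go down above the stack.

jog_arm --pt "22 26 -30" --pt "44 51 -60" --pt "44 51 -90" --pt "44 51 -110" --pt "44 51 -110" --pt "44 51 -110" --turn '[0,0,0,0,0,0]'

```text
clock: 3.55
position: [0.6309, -0.1461, 0.1561]
ee_rot: [0.706, 0.708, -0.0, -0.001]
ft_force: [0.4, -0.8, 0.6]
grip_width: 1.002
```

```bash
python3 - <<'E'
from h import *
o=manip.get_obs(); print(o["clock"],o["position"])
p=manip.camera("wrist"); save(p,"w2")
pins(p,["knob_weight","disc_small","disc_medium","disc_large"])
for n,z in (("knob_weight",.092),("disc_small",.072),("disc_medium",.048),("disc_large",.024)): discs(p,n,0,z)
E
```

```text
3.55 [ 0.63094337 -0.14608429  0.15605026]
knob_weight [([288.0, 213.0], 0.72, [0.6343, -0.1438])]
disc_small [([289.0, 206.0], 0.79, [0.6353, -0.1445])]
disc_medium [([294.0, 203.0], 0.69, [0.6401, -0.1488])]
disc_large [([310.0, 292.0], 0.88, [0.6615, -0.2638]), ([235.0, 341.0], 0.76, [0.5707, -0.3338]), ([298.0, 72.0], 0.68, [0.6435, -0.0296])]
knob_weight 0.93 [271.9, 198.7, 309.5, 237.6] c 636.3 -142.2 R 15.3
disc_small 0.88 [267.5, 183.3, 309.5, 226.3] c 634.9 -141.5 R 18.7
disc_medium 0.89 [264.0, 176.7, 319.8, 223.1] c 636.9 -143.1 R 25.8
disc_large 0.95 [255.3, 164.3, 321.9, 223.5] c 635.5 -144.8 R 32.9
disc_large 0.72 [280.7, 270.4, 343.5, 332.1] c 661.4 -261.0 R 37.6
disc_large 0.67 [263.5, 27.7, 335.9, 115.4] c 644.2 -33.3 R 32.0
disc_large 0.64 [206.7, 325.7, 262.3, 368.5] c 571.2 -323.0 R 38.2
disc_large 0.6 [0.0, 178.1, 21.4, 234.2] c 353.8 -155.8 R 30.7
```

View pics/w2.png

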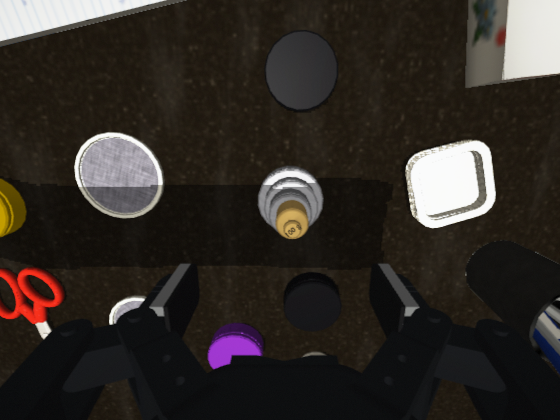

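In the wrist view the knob is at (291,215), about (0.635, -0.143), and the jaws clear everything around it. Going down to grip it.

jog_arm --pt "4 3 -20" --pt "4 3 -45" --pt "4 3 -65" --pt "4 3 -79" --pt "4 3 -79" --pt "4 3 -79" --pt "4 3 -79" --turn '[0,0,0,0,0,0,0]' --grip 50

```text
clock: 4.58
position: [0.6364, -0.1431, 0.0796]
ee_rot: [0.706, 0.708, 0.001, 0.001]
ft_force: [-0.6, -0.1, -0.6]
grip_width: 0.58
```

jog_arm --pt "0 0 0" --pt "0 0 0" --pt "0 0 0" --pt "0 0 0" --pt "0 0 0" --pt "0 0 0" --turn '[0,0,0,0,0,0]' --grip 15 --grip_force 30

```text
clock: 5.08
position: [0.6374, -0.1433, 0.0812]
ee_rot: [0.706, 0.708, 0.001, 0.002]
ft_force: [-0.0, -0.4, 7.2]
grip_width: 0.269
```

jog_arm --pt "0 0 5" --pt "0 0 15" --pt "0 0 40" --pt "0 0 60" --pt "0 0 60" --turn '[0,0,0,0,0]'

```text
clock: 5.5
position: [0.6397, -0.1434, 0.1468]
ee_rot: [0.706, 0.708, 0.003, 0.005]
ft_force: [-0.0, 0.8, -0.9]
grip_width: 0.268
```

```bash
python3 - <<'E'
from h import *
o=manip.get_obs(); print(o["clock"],o["position"],o["ft_force"],o["grip_width"])
p=manip.camera("side"); q=manip.camera("wrist")
import cv2
a=cv2.resize(p["frame"][170:270,290:390],(400,400),interpolation=cv2.INTER_CUBIC)
b=cv2.resize(q["frame"],(533,400))[:, 70:470]
cv2.imwrite("pics/lift1.png",np.hstack([a,b])[:,:,::-1])
E
```

```text
5.5 [ 0.63969731 -0.14337679  0.14683314] [-0.02150864  0.81019738 -0.85331703] 0.26776351167042767
```

View pics/lift1.png

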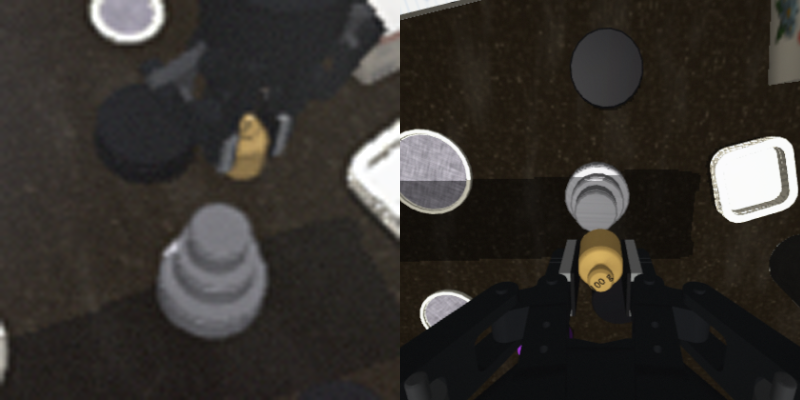

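The knob is held upright between the pads, and the rest of the stack stands as before. Moving toward the knob seat, with a look partway.

jog_arm --pt "5 20 0" --pt "15 55 0" --pt "22 90 0" --pt "30 120 0" --pt "36 140 0" --pt "36 145 0" --pt "36 145 0" --pt "36 145 0" --pt "36 145 0" --turn '[0,0,0,0,0,0,0,0,0]'

```text
clock: 6.35
position: [0.6736, -0.0007, 0.1422]
ee_rot: [0.707, 0.708, 0.001, 0.003]
ft_force: [0.5, -0.3, -1.3]
grip_width: 0.273
```

```bash
cat >> h.py <<'E'
def rim(p,xy,ro,win=60):
    """centre of a white seat rim near xy: ellipse contour of bright blob, projected at z=.006"""
    K,T=np.array(p["mtx"]),np.array(p["pose"]); f=p["frame"]
    g=cv2.cvtColor(f,cv2.COLOR_RGB2GRAY); m=(g>90).astype(np.uint8)
    for c in cv2.findContours(m,cv2.RETR_EXTERNAL,cv2.CHAIN_APPROX_NONE)[0]:
        if len(c)<40: continue
        q=np.array([ray(p,u,.006)[:2] for u in c[:,0]],np.float32)*1000
        (x,y),R=cv2.minEnclosingCircle(q)
        if np.hypot(x-xy[0],y-xy[1])<win and 20<R<50: print("blob",round(x,1),round(y,1),"R",round(R,1),"expect",ro)
E
python3 - <<'E'
from h import *
o=manip.get_obs(); print(o["clock"],o["position"],o["ee_rot"])
p=manip.camera("wrist"); save(p,"w3")
pins(p,["seat_knob"]); discs(p,"seat_knob",0,.006); rim(p,(678,68),24)
pins(p,["knob_weight"],dict(knob_weight=o["position"][2]-.009))
E
```

```text
6.35 [ 6.73629297e-01 -6.62326302e-04  1.42182921e-01] [0.70668975 0.70751466 0.00120378 0.00334052]
seat_knob [([288.0, 128.0], 0.68, [0.6786, 0.0657]), ([248.0, 318.0], 0.3, [0.6334, -0.1446])]
seat_knob 0.8 [265.6, 101.9, 311.5, 156.1] c 676.4 66.2 R 24.2
blob 676.7 66.3 R 24.0 expect 24
knob_weight [([282.0, 258.0], 0.83, [0.6727, -0.0007])]
```

View pics/w3.png

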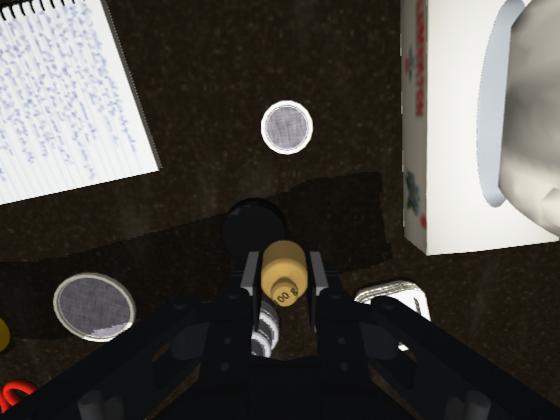

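The knob seat is at pixel (287,128), i.e. (0.677, 0.066), with the fitted radius matching. The tissue box is well clear. Moving over it and going down.

jog_arm --pt "1 20 0" --pt "3 50 -10" --pt "3 67 -35" --pt "3 67 -65" --pt "3 67 -90" --pt "3 67 -105" --pt "3 67 -110" --pt "3 67 -110" --pt "3 67 -110" --pt "3 67 -110" --turn '[0,0,0,0,0,0,0,0,0,0]'

```text
clock: 7.38
position: [0.6781, 0.0672, 0.0347]
ee_rot: [0.707, 0.708, 0.003, 0.004]
ft_force: [0.2, -0.3, -0.9]
grip_width: 0.269
```

jog_arm --pt "0 -1 -8" --pt "-1 -1 -14" --pt "-1 -1 -18" --pt "-1 -1 -21" --pt "-1 -1 -22" --pt "-1 -1 -22" --pt "-1 -1 -22" --turn '[0,0,0,0,0,0,0]'

```text
clock: 7.97
position: [0.6772, 0.0663, 0.0127]
ee_rot: [0.707, 0.708, 0.003, 0.004]
ft_force: [0.3, -0.4, -0.6]
grip_width: 0.265
```

jog_arm --pt "0 0 -0.5" --pt "0 0 -1" --pt "0 0 -1.5" --pt "0 0 -1.5" --pt "0 0 -1.5" --turn '[0,0,0,0,0]'

```text
clock: 8.38
position: [0.6774, 0.0664, 0.0122]
ee_rot: [0.707, 0.708, 0.003, 0.004]
ft_force: [-4.3, -0.6, 8.1]
grip_width: 0.263
```

It has reached the seat floor (8 N). Release.

jog_arm --pt "0 0 0" --pt "0 0 0" --pt "0 0 0" --pt "0 0 0" --pt "0 0 0" --turn '[0,0,0,0,0]' --grip 45

```text
clock: 8.8
position: [0.6774, 0.0664, 0.0121]
ee_rot: [0.707, 0.708, 0.003, 0.004]
ft_force: [-0.5, -0.9, -0.0]
grip_width: 0.529
```

jog_arm --pt "0 0 15" --pt "0 0 40" --pt "0 0 75" --pt "0 0 110" --pt "0 -30 120" --pt "-10 -65 120" --pt "-20 -100 120" --pt "-30 -140 120" --pt "-40 -180 120" --pt "-42 -207 120" --pt "-42 -207 120" --pt "-42 -207 120" --turn '[0,0,0,0,0,0,0,0,0,0,0,0]' --grip 60

```text
clock: 9.8
position: [0.6351, -0.143, 0.1331]
ee_rot: [0.708, 0.706, 0.003, 0.005]
ft_force: [1.0, 0.9, 0.6]
grip_width: 0.702
```

```bash
python3 - <<'E'
from h import *
o=manip.get_obs(); print(o["clock"],o["position"],o["ee_rot"])
p=manip.camera("wrist"); s=manip.camera("side")
pins(p,["disc_small","disc_medium","disc_large"])
for n,z in (("disc_small",.072),("disc_medium",.048),("disc_large",.024)): discs(p,n,0,z)
pins(s,["knob_weight"],dict(knob_weight=.003))
b=cv2.resize(s["frame"][120:260,260:400],(400,400),interpolation=cv2.INTER_CUBIC)
a=cv2.resize(p["frame"],(533,400))[:, 70:470]
cv2.imwrite("pics/v5.png",np.hstack([a,b])[:,:,::-1])
E
```

```text
9.8 [ 0.63506177 -0.14301271  0.13311685] [0.7080161  0.70617298 0.0030031  0.00489045]
disc_small [([283.0, 217.0], 0.97, [0.6357, -0.1447])]
disc_medium [([285.0, 210.0], 0.9, [0.637, -0.1465])]
disc_large [([228.0, 359.0], 0.87, [0.571, -0.3354]), ([306.0, 309.0], 0.8, [0.6604, -0.2683]), ([292.0, 72.0], 0.66, [0.6437, -0.0302])]
disc_small 0.68 [257.4, 197.4, 308.3, 249.6] c 634.4 -142.5 R 20.3
disc_medium 0.85 [258.2, 185.8, 314.9, 237.6] c 637.5 -142.9 R 25.8
disc_large 0.95 [247.1, 172.1, 319.2, 232.1] c 636.2 -145.0 R 32.8
disc_large 0.84 [278.2, 283.1, 344.5, 349.0] c 660.5 -260.2 R 37.9
disc_large 0.79 [253.1, 23.3, 332.8, 115.5] c 644.3 -32.9 R 31.9
disc_large 0.67 [215.1, 339.3, 256.4, 365.5] c 584.0 -302.0 R 21.7
knob_weight [([319.0, 170.0], 0.67, [0.6741, 0.0797]), ([400.0, 317.0], 0.6, [0.6739, -0.3662])]
```

View pics/v5.png

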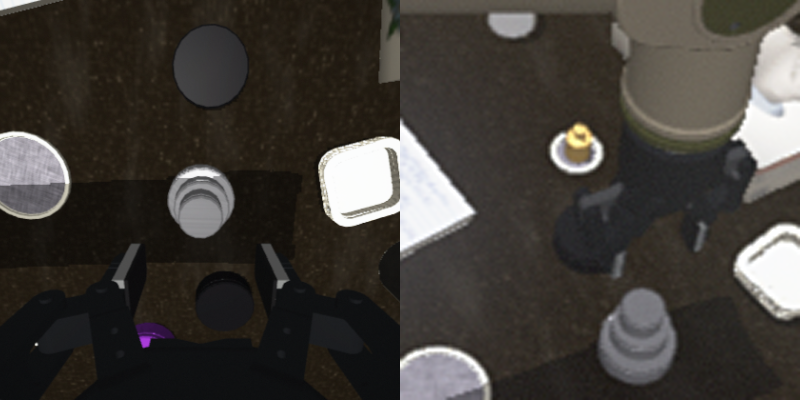

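The knob stands upright in its seat. The small disc is centred at (0.635, -0.143). Going down on it.

jog_arm --pt "0 0 -20" --pt "0 0 -45" --pt "0 0 -65" --pt "0 0 -78" --pt "0 0 -82" --pt "0 0 -82" --pt "0 0 -82" --turn '[0,0,0,0,0,0,0]'

```text
clock: 10.83
position: [0.6361, -0.1398, 0.0511]
ee_rot: [0.706, 0.708, 0.003, 0.005]
ft_force: [-0.5, 0.5, 0.5]
grip_width: 0.699
```

jog_arm --pt "0 0 0" --pt "0 0 0" --pt "0 0 0" --pt "0 0 0" --pt "0 0 0" --pt "0 0 0" --turn '[0,0,0,0,0,0]' --grip 28 --grip_force 35

```text
clock: 11.33
position: [0.6371, -0.1399, 0.0528]
ee_rot: [0.706, 0.708, 0.004, 0.006]
ft_force: [-1.2, 1.4, 7.4]
grip_width: 0.406
```

jog_arm --pt "0 0 5" --pt "0 0 15" --pt "0 0 40" --pt "0 0 75" --pt "0 0 85" --pt "0 0 85" --turn '[0,0,0,0,0,0]'

```text
clock: 11.83
position: [0.6392, -0.1401, 0.1426]
ee_rot: [0.706, 0.708, 0.006, 0.009]
ft_force: [0.0, -0.5, -1.3]
grip_width: 0.403
```

jog_arm --pt "-5 20 0" --pt "-14 50 0" --pt "-24 85 0" --pt "-34 120 0" --pt "-44 155 0" --pt "-54 190 0" --pt "-64 225 0" --pt "-74 260 0" --pt "-84 295 0" --pt "-94 330 0" --pt "-98 350 0" --pt "-98 350 0" --turn '[0,0,0,0,0,0,0,0,0,0,0,0]'

```text
clock: 12.83
position: [0.5384, 0.2159, 0.1423]
ee_rot: [0.704, 0.711, 0.006, 0.007]
ft_force: [0.7, -0.4, -1.3]
grip_width: 0.407
```

```bash
python3 - <<'E'
from h import *
o=manip.get_obs(); print(o["clock"],o["position"],o["ee_rot"])
p=manip.camera("wrist"); save(p,"w6")
pins(p,["seat_small","disc_small"],dict(seat_small=0,disc_small=o["position"][2]-.005)); discs(p,"seat_small",0,.006); rim(p,(540,280),30)
E
```

```text
12.8333 [0.53844674 0.21594619 0.14227163] [0.70350159 0.71062659 0.00635985 0.00741089]
seat_small [([283.0, 135.0], 0.87, [0.5397, 0.2763])]
disc_small [([283.0, 268.0], 0.97, [0.5385, 0.2119])]
seat_small 0.69 [252.7, 104.1, 315.7, 168.1] c 539.2 275.4 R 29.8
blob 539.8 275.5 R 30.2 expect 30
```

View pics/w6.png

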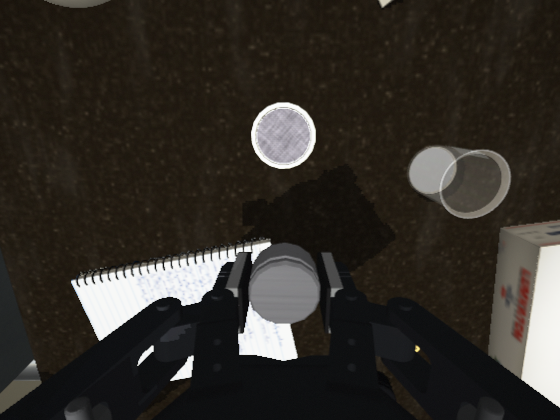

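The small seat is at (283,135), i.e. (0.540, 0.2755), and the disc is held level between the pads.

jog_arm --pt "0 20 0" --pt "1 50 -10" --pt "1 62 -35" --pt "1 62 -65" --pt "1 62 -95" --pt "1 62 -110" --pt "1 62 -118" --pt "1 62 -118" --pt "1 62 -118" --pt "1 62 -118" --turn '[0,0,0,0,0,0,0,0,0,0]'

```text
clock: 13.87
position: [0.5436, 0.2704, 0.0255]
ee_rot: [0.707, 0.707, 0.006, 0.009]
ft_force: [0.3, 0.3, -0.6]
grip_width: 0.404
```

jog_arm --pt "-2 4 -2" --pt "-4 7 -7" --pt "-4 7 -12" --pt "-4 7 -15" --pt "-4 7 -16" --pt "-4 7 -16" --pt "-4 7 -16" --turn '[0,0,0,0,0,0,0]'

```text
clock: 14.45
position: [0.5396, 0.2773, 0.0094]
ee_rot: [0.707, 0.707, 0.006, 0.009]
ft_force: [0.2, 0.0, -0.9]
grip_width: 0.414
```

jog_arm --pt "0 0 -0.5" --pt "0 0 -1" --pt "0 0 -1.5" --pt "0 0 -1.5" --pt "0 0 -1.5" --turn '[0,0,0,0,0]'

```text
clock: 14.87
position: [0.5397, 0.2773, 0.008]
ee_rot: [0.707, 0.707, 0.006, 0.009]
ft_force: [0.2, 0.3, 0.4]
grip_width: 0.406
```

jog_arm --pt "0 0 -0.5" --pt "0 0 -1" --pt "0 0 -1.5" --pt "0 0 -1.5" --pt "0 0 -1.5" --turn '[0,0,0,0,0]'

```text
clock: 15.28
position: [0.5399, 0.2774, 0.0078]
ee_rot: [0.707, 0.707, 0.006, 0.01]
ft_force: [-4.6, -3.7, 13.6]
grip_width: 0.409
```

jog_arm --pt "0 0 0.3" --pt "0 0 0.5" --pt "0 0 0.5" --pt "0 0 0.5" --pt "0 0 0.5" --turn '[0,0,0,0,0]' --grip 56

```text
clock: 15.7
position: [0.5398, 0.2773, 0.0081]
ee_rot: [0.707, 0.707, 0.006, 0.01]
ft_force: [0.2, -0.1, -1.1]
grip_width: 0.657
```

jog_arm --pt "0 0 15" --pt "0 0 40" --pt "0 0 75" --pt "0 0 110" --pt "8 -35 125" --pt "17 -75 125" --pt "26 -115 125" --pt "35 -155 125" --pt "45 -195 125" --pt "54 -235 125" --pt "63 -275 125" --pt "72 -315 125" --turn '[0,0,0,0,0,0,0,0,0,0,0,0]' --grip 72

```text
clock: 16.7
position: [0.6121, -0.0396, 0.1346]
ee_rot: [0.707, 0.707, 0.007, 0.01]
ft_force: [0.5, 0.0, -0.6]
grip_width: 0.843
```

jog_arm --pt "8 -35 0" --pt "16 -75 0" --pt "24 -105 0" --pt "24 -105 0" --pt "24 -105 0" --turn '[0,0,0,0,0]'

```text
clock: 17.12
position: [0.636, -0.147, 0.1352]
ee_rot: [0.708, 0.706, 0.007, 0.01]
ft_force: [0.2, 0.9, -0.1]
grip_width: 0.84
```

```bash
python3 - <<'E'
from h import *
o=manip.get_obs(); print(o["clock"],o["position"],o["ee_rot"])
p=manip.camera("wrist"); s=manip.camera("side")
pins(p,["disc_medium","disc_large"])
for n,z in (("disc_medium",.048),("disc_large",.024)): discs(p,n,0,z)
b=cv2.resize(s["frame"][80:260,200:380],(400,400),interpolation=cv2.INTER_CUBIC)
a=cv2.resize(p["frame"],(533,400))[:, 70:470]
cv2.imwrite("pics/v7.png",np.hstack([a,b])[:,:,::-1])
E
```

```text
17.1167 [ 0.63597078 -0.14698419  0.13519197] [0.70844185 0.7056646  0.00668459 0.01014563]
disc_medium [([281.0, 206.0], 0.8, [0.6362, -0.1473])]
disc_large [([290.0, 70.0], 0.88, [0.6445, -0.0323]), ([307.0, 303.0], 0.84, [0.6637, -0.267]), ([228.0, 353.0], 0.79, [0.5735, -0.3329])]
disc_medium 0.96 [254.5, 179.7, 312.8, 240.9] c 637.2 -144.0 R 26.1
disc_large 0.97 [250.1, 16.5, 331.9, 111.4] c 644.4 -32.9 R 32.4
disc_large 0.97 [203.7, 333.8, 251.8, 367.6] c 579.6 -306.4 R 26.9
disc_large 0.86 [278.2, 279.9, 339.5, 343.2] c 659.9 -260.4 R 37.5
disc_large 0.75 [244.2, 169.2, 316.1, 230.7] c 636.2 -145.2 R 32.7
```

View pics/v7.png

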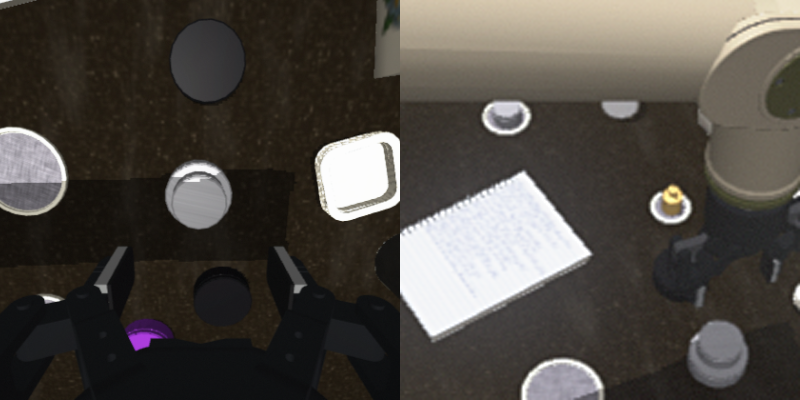

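The small disc sits inside its seat. The medium disc is centred at (0.637, -0.1445). Going down on it.

jog_arm --pt "0 1 -20" --pt "0 1 -50" --pt "0 1 -80" --pt "0 1 -100" --pt "0 1 -107" --pt "0 1 -107" --pt "0 1 -107" --pt "0 1 -107" --turn '[0,0,0,0,0,0,0,0]'

```text
clock: 18.08
position: [0.6374, -0.1419, 0.03]
ee_rot: [0.706, 0.708, 0.008, 0.011]
ft_force: [0.5, -0.2, -0.3]
grip_width: 0.844
```

jog_arm --pt "0 0 0" --pt "0 0 0" --pt "0 0 0" --pt "0 0 0" --pt "0 0 0" --pt "0 0 0" --turn '[0,0,0,0,0,0]' --grip 40 --grip_force 45

```text
clock: 18.58
position: [0.6386, -0.142, 0.0321]
ee_rot: [0.706, 0.708, 0.008, 0.012]
ft_force: [-1.9, 0.2, 8.9]
grip_width: 0.553
```

jog_arm --pt "0 0 5" --pt "0 0 15" --pt "0 0 40" --pt "0 0 75" --pt "0 0 105" --pt "0 0 105" --turn '[0,0,0,0,0,0]'

```text
clock: 19.08
position: [0.6419, -0.1422, 0.1453]
ee_rot: [0.706, 0.708, 0.011, 0.017]
ft_force: [0.9, 0.4, -0.9]
grip_width: 0.554
```

jog_arm --pt "-15 -5 0" --pt "-40 -15 0" --pt "-75 -30 0" --pt "-110 -45 0" --pt "-135 -58 0" --pt "-140 -60 0" --pt "-140 -60 0" --pt "-140 -60 0" --pt "-140 -60 0" --pt "-140 -60 0" --turn '[0,0,0,0,0,0,0,0,0,0]'

```text
clock: 19.92
position: [0.503, -0.2011, 0.1453]
ee_rot: [0.706, 0.708, 0.012, 0.017]
ft_force: [-0.5, -0.2, -2.2]
grip_width: 0.552
```

```bash
cat >> h.py <<'E'
from scipy.spatial.transform import Rotation as Ro
def st():
    o=manip.get_obs(); z=Ro.from_quat(o["ee_rot"]).as_matrix(); print(round(o["clock"],2),np.round(o["position"],4),"toolz deg",np.round(np.degrees(z[:2,2]),2),"yaw",round(np.degrees(np.arctan2(z[1,1],z[0,1])),1),"F",np.round(o["ft_force"],1),"J",np.round(o["joint_pos"],2)); return o
E
python3 - <<'E'
from h import *
o=st()
p=manip.camera("wrist"); save(p,"w8")
zz=dict(seat_medium=0,seat_large=0,disc_medium=o["position"][2]-.008)
pins(p,zz,zz); discs(p,"seat_medium",0,.006);discs(p,"seat_large",0,.006); rim(p,(459,-303),36.5);rim(p,(461,-127),44)
E
```

```text
19.92 [ 0.503  -0.2011  0.1453] toolz deg [ 2.29 -0.4 ] yaw 0.2 F [-0.5 -0.2 -2.2] J [ 0.74  0.23 -0.5   1.8   0.12  1.1   0.21]
seat_medium []
seat_large [([236.0, 122.0], 0.6, [0.4644, -0.1297])]
disc_medium [([284.0, 268.0], 0.95, [0.5036, -0.2068])]
seat_medium 0.47 [235.4, 306.0, 243.0, 315.8] c 458.0 -332.5 R 8.7
seat_medium 0.41 [439.2, 352.9, 440.6, 363.2] c 698.8 -406.4 R 7.3
seat_large 0.67 [185.6, 69.5, 281.4, 169.0] c 463.4 -128.3 R 44.1
blob 446.0 -289.7 R 28.8 expect 36.5
blob 463.7 -127.6 R 44.3 expect 44
```

View pics/w8.png

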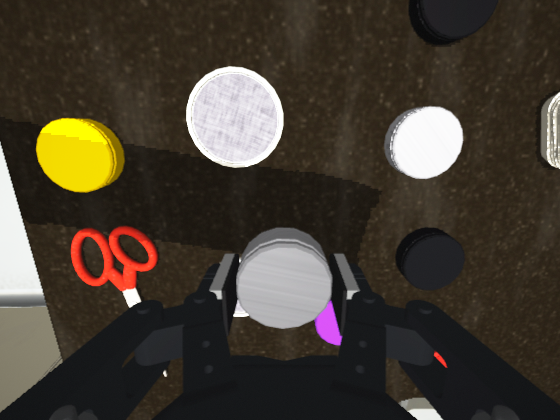

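The large seat shows at (235,117), and the medium disc is held level while hiding its own seat. I'll use the earlier medium-seat fix of (0.4595, -0.303), which three views agree on to about 3 mm, well inside the 8 mm of play.

jog_arm --pt "-8 -20 0" --pt "-25 -55 0" --pt "-40 -90 -10" --pt "-43 -99 -40" --pt "-43 -99 -70" --pt "-43 -99 -95" --pt "-43 -99 -110" --pt "-43 -99 -114" --pt "-43 -99 -114" --pt "-43 -99 -114" --pt "-43 -99 -114" --turn '[0,0,0,0,0,0,0,0,0,0,0]'

```text
clock: 21.13
position: [0.4601, -0.3014, 0.0326]
ee_rot: [0.706, 0.708, 0.011, 0.018]
ft_force: [0.0, 0.3, -2.0]
grip_width: 0.555
```

```bash
python3 - <<'E'
from h import *
o=st()
p=manip.camera("wrist"); s=manip.camera("side")
b=cv2.resize(s["frame"][270:370,240:340],(400,400),interpolation=cv2.INTER_CUBIC)
a=cv2.resize(p["frame"],(533,400))[:, 70:470]
cv2.imwrite("pics/v9.png",np.hstack([a,b])[:,:,::-1])
discs(s,"seat_medium",0,.006); discs(s,"disc_medium",0,o["position"][2]+.016)
E
```

```text
21.13 [ 0.4601 -0.3014  0.0326] toolz deg [ 2.36 -0.5 ] yaw 0.2 F [ 0.   0.3 -2. ] J [ 0.85  0.38 -0.4   1.88  0.17  0.88  0.37]
seat_medium 0.55 [281.3, 318.3, 313.6, 338.3] c 457.7 -306.3 R 35.4
disc_medium 0.71 [291.1, 314.5, 313.2, 335.4] c 456.2 -311.9 R 25.9
```

View pics/v9.png

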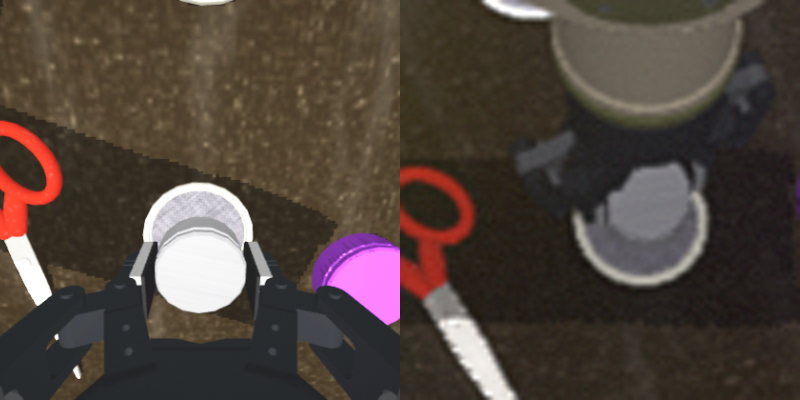

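The disc is centred over the medium seat in x, and the clearance to the scissors and the purple disc is fine. Lowering.

jog_arm --pt "0 1 -6" --pt "0 1 -11" --pt "0 1 -15" --pt "0 1 -18" --pt "0 1 -19" --pt "0 1 -19" --pt "0 1 -19" --turn '[0,0,0,0,0,0,0]'

```text
clock: 21.92
position: [0.4596, -0.3002, 0.013]
ee_rot: [0.706, 0.708, 0.011, 0.017]
ft_force: [0.3, 0.3, -2.1]
grip_width: 0.551
```

jog_arm --pt "0 0 -0.5" --pt "0 0 -1" --pt "0 0 -1.5" --pt "0 0 -2" --pt "0 0 -2" --pt "0 0 -2" --turn '[0,0,0,0,0,0]'

```text
clock: 22.42
position: [0.4598, -0.3004, 0.0113]
ee_rot: [0.706, 0.708, 0.011, 0.017]
ft_force: [-2.0, 0.4, 4.0]
grip_width: 0.548
```

jog_arm --pt "0 0 -0.4" --pt "0 0 -0.8" --pt "0 0 -0.8" --pt "0 0 -0.8" --turn '[0,0,0,0]'

```text
clock: 22.75
position: [0.4598, -0.3004, 0.0112]
ee_rot: [0.706, 0.708, 0.011, 0.017]
ft_force: [-4.5, 2.8, 10.8]
grip_width: 0.55
```

jog_arm --pt "0 0 0" --pt "0 0 0" --pt "0 0 0" --pt "0 0 0" --pt "0 0 0" --pt "0 0 15" --pt "0 0 40" --pt "0 0 75" --pt "0 0 110" --pt "0 0 125" --pt "0 0 125" --pt "0 0 125" --turn '[0,0,0,0,0,0,0,0,0,0,0,0]' --grip 72

```text
clock: 23.75
position: [0.4601, -0.3007, 0.1368]
ee_rot: [0.706, 0.708, 0.011, 0.018]
ft_force: [-0.3, -0.2, -0.2]
grip_width: 0.842
```

jog_arm --pt "15 13 0" --pt "45 40 0" --pt "75 66 0" --pt "105 93 0" --pt "135 120 0" --pt "165 146 0" --pt "177 157 0" --pt "177 157 0" --pt "177 157 0" --pt "177 157 0" --pt "177 157 0" --turn '[0,0,0,0,0,0,0,0,0,0,0]' --grip 85

```text
clock: 24.67
position: [0.636, -0.1453, 0.1359]
ee_rot: [0.707, 0.707, 0.01, 0.018]
ft_force: [1.0, -0.7, -0.5]
grip_width: 0.996
```

```bash
python3 - <<'E'
from h import *
o=st()
p=manip.camera("wrist"); s=manip.camera("side")
b=cv2.resize(s["frame"][210:370,230:390],(400,400),interpolation=cv2.INTER_CUBIC)
a=cv2.resize(p["frame"],(533,400))[:, 70:470]
cv2.imwrite("pics/v10.png",np.hstack([a,b])[:,:,::-1])
pins(p,["disc_large"]); discs(p,"disc_large",0,.024)
E
```

```text
24.67 [ 0.636  -0.1453  0.1359] toolz deg [ 2.3  -0.61] yaw 0.0 F [ 1.  -0.7 -0.5] J [ 0.52  0.47 -0.49  1.52  0.24  1.17 -0.01]
disc_large [([275.0, 200.0], 0.85, [0.6329, -0.1479]), ([224.0, 355.0], 0.69, [0.5713, -0.3359]), ([302.0, 303.0], 0.64, [0.6619, -0.2664]), ([286.0, 70.0], 0.61, [0.643, -0.0317])]
disc_large 0.94 [241.5, 168.1, 314.6, 238.1] c 636.8 -145.4 R 33.3
disc_large 0.81 [249.5, 20.4, 326.9, 110.8] c 644.5 -32.8 R 31.5
disc_large 0.65 [273.3, 279.2, 339.3, 340.6] c 660.1 -260.4 R 37.9
disc_large 0.63 [194.0, 335.7, 251.0, 371.8] c 577.1 -313.3 R 29.7
```

View pics/v10.png

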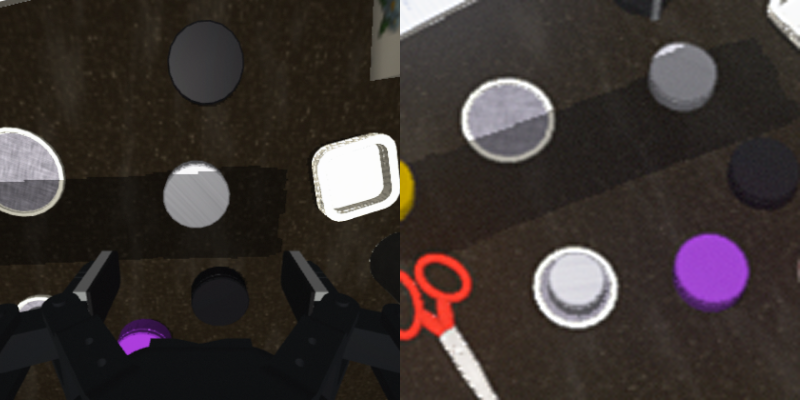

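The medium disc sits in its seat. The large disc is centred at about (0.636, -0.146). Going down on it.

jog_arm --pt "0 0 -20" --pt "0 0 -50" --pt "0 0 -80" --pt "0 0 -110" --pt "0 0 -125" --pt "0 0 -131" --pt "0 0 -131" --pt "0 0 -131" --pt "0 0 -131" --turn '[0,0,0,0,0,0,0,0,0]'

```text
clock: 25.62
position: [0.6381, -0.1449, 0.008]
ee_rot: [0.707, 0.707, 0.012, 0.02]
ft_force: [-0.3, -0.6, 0.2]
grip_width: 0.994
```

jog_arm --pt "-1 0 -3" --pt "-1 0 -3" --pt "-1 0 -3" --pt "-1 0 -3" --pt "-1 0 -3" --pt "-1 0 -3" --pt "-1 0 -1" --pt "-1 0 5" --pt "-1 0 20" --pt "-1 0 45" --pt "-1 0 70" --pt "-1 0 70" --turn '[0,0,0,0,0,0,0,0,0,0,0,0]' --grip 54 --grip_force 60

```text
clock: 26.62
position: [0.6401, -0.1451, 0.0845]
ee_rot: [0.706, 0.707, 0.014, 0.023]
ft_force: [1.4, 0.0, -3.1]
grip_width: 0.722
```

```bash
python3 - <<'E'
from h import *
o=st(); print(o["grip_width"]*85.4)
p=manip.camera("wrist"); s=manip.camera("side")
b=cv2.resize(s["frame"][170:270,290:390],(400,400),interpolation=cv2.INTER_CUBIC)
a=cv2.resize(p["frame"],(533,400))[:, 70:470]
cv2.imwrite("pics/v11.png",np.hstack([a,b])[:,:,::-1])
pins(p,["disc_large","seat_large"]); rim(p,(461,-127),44)
E
```

```text
26.62 [ 0.6401 -0.1451  0.0845] toolz deg [ 3.02 -0.73] yaw 0.1 F [ 1.4  0.  -3.1] J [ 0.51  0.52 -0.48  1.57  0.28  1.07 -0.03]
61.62531175306787
disc_large [([278.0, 264.0], 0.88, [0.6399, -0.1902]), ([301.0, 338.0], 0.74, [0.6611, -0.2685]), ([285.0, 58.0], 0.55, [0.6452, -0.0311])]
seat_large [([47.0, 196.0], 0.8, [0.4638, -0.1273])]
blob 464.8 -126.7 R 45.4 expect 44
```

View pics/v11.png

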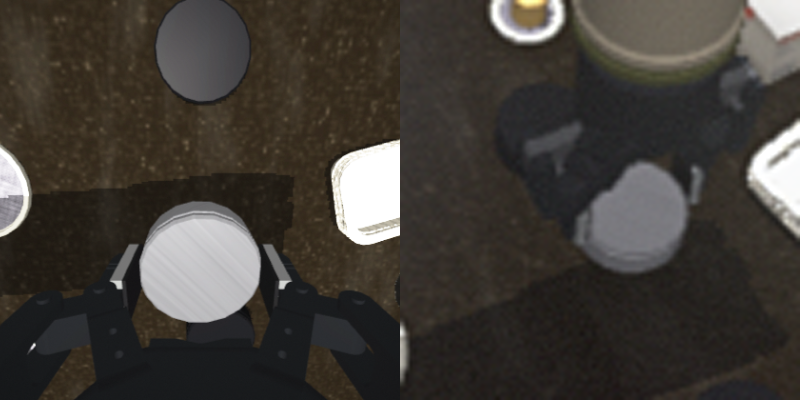

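The large disc is held level between the pads. Carrying it to the large seat at (0.4625, -0.1275).

jog_arm --pt "-15 2 0" --pt "-40 5 0" --pt "-75 8 0" --pt "-110 12 0" --pt "-145 16 0" --pt "-170 18 0" --pt "-177 18 -15" --pt "-177 18 -35" --pt "-177 18 -48" --pt "-177 18 -52" --pt "-177 18 -52" --pt "-177 18 -52" --turn '[0,0,0,0,0,0,0,0,0,0,0,0]'

```text
clock: 27.82
position: [0.459, -0.1266, 0.0248]
ee_rot: [0.706, 0.707, 0.011, 0.018]
ft_force: [0.1, -0.0, -5.3]
grip_width: 0.72
```

```bash
python3 - <<'E'
from h import *
o=st()
p=manip.camera("wrist"); s=manip.camera("side")
b=cv2.resize(s["frame"][210:310,220:320],(400,400),interpolation=cv2.INTER_CUBIC)
a=cv2.resize(p["frame"],(533,400))[:, 70:470]
cv2.imwrite("pics/v12.png",np.hstack([a,b])[:,:,::-1])
g=cv2.cvtColor(p["frame"],cv2.COLOR_RGB2GRAY)
# far rim edge along the column under the tool: first bright pixel from above
for u in (250,270,290,310):
    v=int(np.argmax(g[:,u]>140)); print(u,v,np.round(ray(p,(u,v),.006)[:2]*1000,1))
E
```

```text
27.82 [ 0.459  -0.1266  0.0248] toolz deg [ 2.4  -0.59] yaw 0.1 F [ 0.1 -0.  -5.3] J [ 0.66  0.26 -0.53  2.07  0.18  0.81  0.02]
250 190 [441.  -89.4]
270 182 [452.2 -84.9]
290 179 [463.3 -83.3]
310 182 [474.5 -85.1]
```

View pics/v12.png

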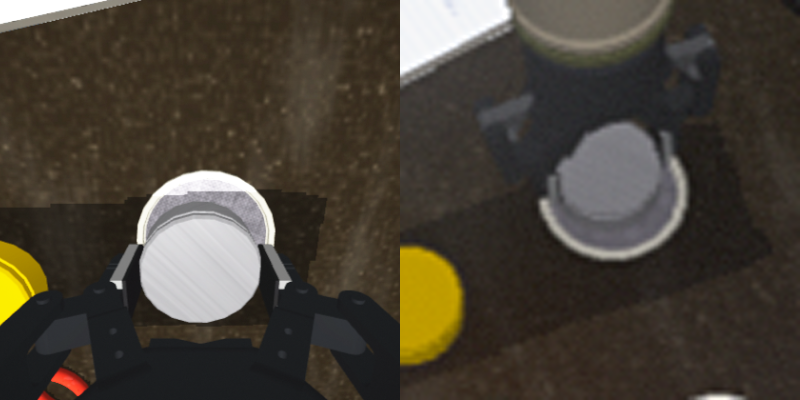

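The rim apex puts the large seat at (0.4635, -0.127), so I'll shift 4 mm in x and lower.

jog_arm --pt "2 0 -4" --pt "4 0 -8" --pt "4 0 -11" --pt "4 0 -13" --pt "4 0 -13" --pt "4 0 -13" --turn '[0,0,0,0,0,0]'

```text
clock: 28.42
position: [0.4635, -0.1268, 0.0123]
ee_rot: [0.706, 0.707, 0.011, 0.019]
ft_force: [-0.6, 0.2, -4.9]
grip_width: 0.717
```

jog_arm --pt "0 0 -0.5" --pt "0 0 -1" --pt "0 0 -1.5" --pt "0 0 -1.5" --pt "0 0 -1.5" --turn '[0,0,0,0,0]'

```text
clock: 28.83
position: [0.4635, -0.1268, 0.0108]
ee_rot: [0.707, 0.707, 0.011, 0.019]
ft_force: [-0.6, -0.6, -4.6]
grip_width: 0.721
```

jog_arm --pt "0 0 -0.5" --pt "0 0 -1" --pt "0 0 -1.5" --pt "0 0 -1.5" --pt "0 0 -1.5" --turn '[0,0,0,0,0]'

```text
clock: 29.25
position: [0.4636, -0.1269, 0.0097]
ee_rot: [0.707, 0.707, 0.011, 0.019]
ft_force: [-4.7, 1.0, 6.5]
grip_width: 0.721
```

jog_arm --pt "0 0 -0.4" --pt "0 0 -0.7" --pt "0 0 -0.7" --pt "0 0 -0.7" --turn '[0,0,0,0]'

```text
clock: 29.58
position: [0.4636, -0.1269, 0.0097]
ee_rot: [0.707, 0.707, 0.011, 0.019]
ft_force: [-6.9, 1.1, 11.0]
grip_width: 0.719
```

jog_arm --pt "0 0 0" --pt "0 0 0" --pt "0 0 0" --pt "0 0 0" --pt "0 0 0" --pt "0 0 15" --pt "0 0 40" --pt "0 0 75" --pt "0 0 110" --pt "0 0 145" --pt "0 0 170" --pt "0 0 170" --turn '[0,0,0,0,0,0,0,0,0,0,0,0]' --grip 84

```text
clock: 30.58
position: [0.4663, -0.1274, 0.1851]
ee_rot: [0.706, 0.707, 0.013, 0.023]
ft_force: [1.1, -0.5, -0.2]
grip_width: 0.982
```

jog_arm --pt "25 -20 10" --pt "55 -50 20" --pt "85 -75 20" --pt "85 -75 20" --pt "85 -75 20" --pt "85 -75 20" --turn '[0,0,0,0,0,0]'

```text
clock: 31.08
position: [0.551, -0.2017, 0.2041]
ee_rot: [0.706, 0.707, 0.013, 0.022]
ft_force: [-0.4, 0.6, 0.1]
grip_width: 0.985
```

```bash
python3 - <<'E'
from h import *
o=st()
p=manip.camera("wrist"); s=manip.camera("side"); c=manip.camera("scene")
w=cv2.resize(p["frame"][:300,60:360],(400,400))
b=cv2.resize(s["frame"][90:370,190:430],(400,467),interpolation=cv2.INTER_CUBIC)
b2=np.vstack([w,np.zeros((67,400,3),np.uint8)])
cv2.imwrite("pics/v13.png",np.hstack([b2,b])[:,:,::-1])
pins(p,["disc_large","seat_large"],dict(disc_large=.003,seat_large=0)); discs(p,"disc_large",0,.027)
E
```

```text
31.08 [ 0.551  -0.2017  0.2041] toolz deg [ 2.83 -0.77] yaw 0.1 F [-0.4  0.6  0.1] J [ 0.71  0.27 -0.51  1.63  0.14  1.23  0.17]
disc_large [([72.0, 148.0], 0.91, [0.3259, -0.1609]), ([364.0, 18.0], 0.84, [0.6423, -0.0316]), ([191.0, 118.0], 0.77, [0.4593, -0.1286]), ([292.0, 280.0], 0.68, [0.572, -0.3352])]
seat_large []
disc_large 0.87 [154.5, 88.4, 222.9, 150.7] c 464.5 -130.1 R 32.9
disc_large 0.65 [337.9, 205.2, 399.0, 264.1] c 656.5 -263.3 R 36.6
disc_large 0.62 [267.9, 259.5, 320.7, 309.5] c 571.8 -328.3 R 36.8
disc_large 0.57 [28.0, 116.3, 95.2, 176.2] c 333.8 -156.8 R 36.6
disc_large 0.56 [334.7, 0.0, 404.2, 55.8] c 641.1 -38.1 R 34.1
```

View pics/v13.png

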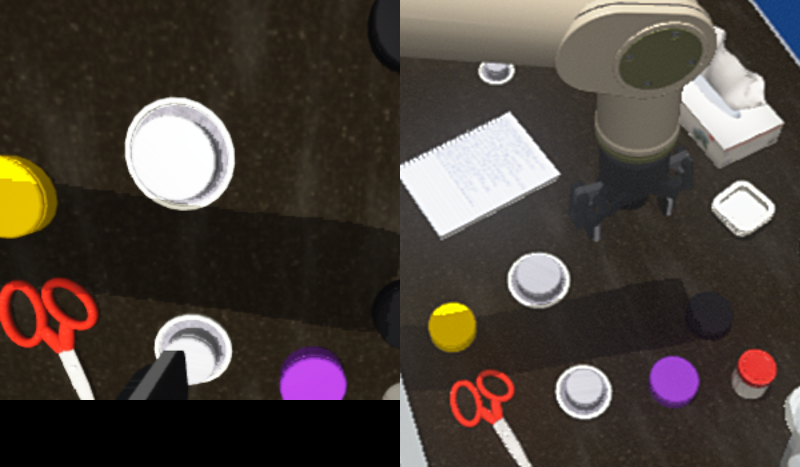

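All four weights are inside their rims with the seat floor showing round the large and medium discs, and the robot is clear. Handing in.

```bash
python3 -c "
from workcell import manip
print(manip.hand_in(), manip.get_obs()['clock'])"
```

```text
the job is handed in; nothing more can be done
the job is handed in; nothing more can be done
```

I took the stack apart from the top and stood each weight in its own seat. The knob, small, medium and large weights were set down in that order. The job was handed in at about 31 s, with the gripper open and clear of everything.

- **Placing:** I lowered each weight until the wrist force showed light contact with the seat floor (8–14 N), then released it. I sent no deliberate drops or tips.
- **Last pictures:** The large and medium discs are inside their rims with the seat floor visible around them. I measured the large disc at about (464, -130) mm and its seat at (463.5, -127) mm, against 8 mm of play. The knob and small disc looked upright and seated when I checked them just after placing. In the final picture the arm hid the knob and beaker.
- **Bystanders:** The arm never came near the beaker, the jar or the look-alike discs. The jar and most of the look-alikes show in the final picture where they were. I did not re-measure any of them.
- **What disagreed:**
  - The tool picked up a tilt of about 2–3° over the run. It was nearly the same when I gripped and released each disc, so the discs still went down level to within about 1°.
  - The networks sometimes mixed up the seat sizes. I sorted them by measured radius instead.
  - The camera fixes for the medium seat spread by about 3 mm, within its 8 mm of play.

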